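# Stack the food tubs in their carrier and lock on the carrying handle

## Robot

A 7-joint arm with a two-finger parallel gripper is mounted at the origin on the work surface. World frame = base frame: x ahead of the robot, y to its left, z up, the work surface at z = 0. Lengths are in m, angles in rad, forces in N, time in s.
With the tool pointing down it reaches from about 0.35 to 0.775 m from the base axis. Payload 3.1 kg.
Tool frame: the origin (TCP) lies at the very end of the fingers, on their centre line; the grasp point (between the pads) lies 19 mm behind it (grip_depth is the distance from the TCP to the grasp point, in m); z points along the fingers, y is the direction in which the jaws open and shut (so a half turn about z gives the same grasp; the last joint's range is limited). The gripper opens to 85 mm and grips with 20 to 120 N. Pads are 22 mm wide; open, the fingers measure 114 mm over their backs; the gripper's body (76 mm by 85 mm) begins 54 mm behind the grasp point. The pads swing forward as they close: fully open they stand 13 mm farther back than shut.
Start: joints at [1.163, 0.311, 0.014, 1.512, -0.004, 1.319, -0.027], TCP at [0.197, -0.514, 0.231] pointing down, gripper open.
Joint ranges: [-2.7, 2.7], [-0.3, 1.91], [-1.27, 1.3], [0.12, 2.57], [-1.44, 4.58], [0.2, 2.03], [-3.05, 3.05]. Speed limits (rad/s): [2.79, 2.79, 3.14, 3.14, 3.14, 3.14, 3.14].

## Interface

Orientations are given as [roll, pitch, yaw] about the fixed x, y, z axes, in that order (R = Rz(yaw) Ry(pitch) Rx(roll)).
In Python, from bench import * gives the robot as it stands. Calls block until the motion is done:
- move_pose(position, orientation): joint-space move of the TCP to a pose.
- line_to(position, velocity=0.15, orientation=None, threshold=None): straight line of the TCP; orientation=None keeps the orientation; velocity is the mean speed in m/s. With threshold (N) it stops when the force on the tool has changed by that much, and returns True; else False.
- move_joints(angles): joint-space move.
- move_gripper(opening): finger opening in m; the grip force is fixed at half the most; returns when the fingers have stopped.
- wait(seconds).
- solve_ik(position, orientation): joint angles nearest the present ones, or None.
- camera(name): name is "scene" or "top" or "wrist"; returns the picture (420x560x3 uint8, blue, green, red); there is no depth.
- get_calibration(name): a dict with "fx", "fy", "cx", "cy" (pixels), "distortion" ([k1, k2, p1, p2, k3] as OpenCV has them; the pictures are not rectified), "R" (3x3) and "t" (3): a world point X has camera coordinates R X + t; the wrist camera has in their place "mount" (4x4, takes a point from camera to tool coordinates, whose origin is the TCP and whose axes are the flange's). Camera axes: x right, y down, z forward; pixel columns grow to the right and rows downward; lengths in m; the calibration is good to about 2 mm. A picture is of the moment at which its call begins: read the wrist's pose just before it. get_calibration takes no time and is no camera call.
A pose or a line that the arm cannot do raises Unreachable and nothing moves.
- sign_off(): hands the job in, once; it reports no verdict.
Readings, each from a call of its own:
- read_time(): time.
- read_q(): joint angles.
- read_qd(): joint speeds.
- read_tau(): joint torques, N m.
- read_ee_pos(): TCP position.
- read_eef_rot(): TCP orientation.
- read_contact_force(): force on the tool from outside, world axes, zero at the start.
- read_wrist_torque(): the same for the moment, N m.
- read_width(): finger opening in m.
Only numpy, scipy, OpenCV 4.12 (cv2) and the standard library are available. Lean on these libraries where they do the work, as an engineer would, in place of code of your own. Each camera call takes 0.05 s, during which the arm holds its last target. There are 200 camera calls.

## Task

Pack the carrier for the table: first move the glass salt cellar off the dark carrier base and stand it wholly on the round cork mat, where it must also be at the end; then stack every food tub on the base, in any order, each with its four feet home in the recesses of the base or of the lid below, and then put the slotted metal cover on top with its feet in the recesses of the uppermost lid. After that take the orange T-handle from its wooden stand, drop its T-head lengthwise through the cover's slot until the collar sits on the cover, and give it a quarter turn so that it is locked crosswise. Let everything stand upright and released, and do not disturb the pan, the pepper mill and the oil bottle.

Things in the scene. Friction and masses are not known exactly. Their poses are not given: they have to be found in the camera images.
- base: carrier base, dark steel, fixed to the counter; flange 112 (x) x 74 (y) x 5 mm. Origin: centre of its underside. On it a 96 x 58 mm seat, 14 mm high, with four white-floored recesses 16 x 16, 6 mm deep, at x +-36, y +-18 mm; their floor is 8 mm above the origin, so the first tub's origin comes 8 mm above the base's
- tub1: lidded food tub, white, red lid, 96 (x) x 58 (y) x 46 mm high, 0.24 kg; may be absent. Origin: centre, at the soles of its feet. Feet: ball-ended, 12 mm thick, 9 long, at x +-36, y +-18 mm. Lid recesses: 16 x 16, 6 mm deep, at the same places, floor 40 mm above the origin: the tub above, feet home, stands 40 mm higher. Grip across the 58 mm from above; either way round will do
- tub2: lidded food tub, white, yellow lid, 96 (x) x 58 (y) x 46 mm high, 0.24 kg; may be absent. Origin: centre, at the soles of its feet. Feet: ball-ended, 12 mm thick, 9 long, at x +-36, y +-18 mm. Lid recesses: 16 x 16, 6 mm deep, at the same places, floor 40 mm above the origin: the tub above, feet home, stands 40 mm higher. Grip across the 58 mm from above; either way round will do
- tub3: lidded food tub, white, green lid, 96 (x) x 58 (y) x 46 mm high, 0.24 kg; may be absent. Origin: centre, at the soles of its feet. Feet: ball-ended, 12 mm thick, 9 long, at x +-36, y +-18 mm. Lid recesses: 16 x 16, 6 mm deep, at the same places, floor 40 mm above the origin: the tub above, feet home, stands 40 mm higher. Grip across the 58 mm from above; either way round will do
- tub4: lidded food tub, white, blue lid, 96 (x) x 58 (y) x 46 mm high, 0.24 kg; may be absent. Origin: centre, at the soles of its feet. Feet: ball-ended, 12 mm thick, 9 long, at x +-36, y +-18 mm. Lid recesses: 16 x 16, 6 mm deep, at the same places, floor 40 mm above the origin: the tub above, feet home, stands 40 mm higher. Grip across the 58 mm from above; either way round will do
- cover: aluminium cover, 96 (x) x 58 (y) x 33 mm high, 0.26 kg, feet like a tub's. Origin: centre, at the soles. Home on a tub it is 40 mm above that tub's origin. Its 5 mm top (33 mm up) has a central through slot 38 (x) x 14 (y) mm into a hollow 88 x 50 x 16 mm where the T-head turns either way, no stop. Grip across the 58 mm; either way round will do
- stand: wooden stand, fixed, 60 x 50 x 30 mm, with a slot 38 x 14 mm along its x from 6 mm above the counter to its top. Origin at the centre of its underside
- handle: T-handle, 56 mm tall, 0.11 kg, upright in the stand's slot; lift straight up. Origin: centre of the T-head's underside. T-head 34 (x) x 10 (y) x 8 mm; collar 34 mm across, 16 to 20 mm up; orange grip bar 56 (x) x 14 (y) mm, 34 to 56 mm up, parallel to the T-head. Collar on the cover: origin 17 mm above the cover's. Locked: its x crosswise to the cover's x, either way
- pan: steel paella pan, 160 mm across, 35 mm high, two handles, centre of underside; a bystander
- salt_cellar: round glass salt cellar with a steel lid, 54 mm across, 46 mm high (straight glass side from 3 to 33 mm), 0.2 kg; origin: centre of its underside, z up. It starts on the carrier base's seat, 14 mm up
- mat: round cork mat, 90 mm across, 5 mm thick, fixed; origin: centre of its underside, so the cellar stands 5 mm above it
- pepper_mill: dark wooden pepper mill, 52 mm across, 132 mm high, centre of underside; a bystander
- oil_bottle: green oil bottle, 62 mm across, 190 mm high, centre of underside; a bystander
Not all that is in view belongs to the job. What is meant by the tub1 is not pink, and is the larger of those in its own colour.

How it is judged:
On the way, in this order (a step that is already met when the one before it is completed fails the run):
1. the salt cellar stands on the cork mat, let go (horizontal distance between salt_cellar and mat below 0.02 m and z of salt_cellar in the frame of mat between 0.003 and 0.008 m and angle between salt_cellar's own z axis and vertical below 0.08 rad and contact force between the fingers and salt_cellar below 0.1 N), for 0.2 s.
2. all tubs present stand in one stack on the base, feet home in the recesses, let go (horizontal distance between each of tub1, tub2, tub3, tub4 and base below 0.014 m and angle between the x axis of each of tub1, tub2, tub3, tub4 and the x axis of base, either way round below 0.2 rad and angle between each of tub1, tub2, tub3, tub4's own z axis and vertical below 0.06 rad and (z of tub1 in the frame of base between 0.004 and 0.011 m or z of tub1 in the frame of base between 0.044 and 0.051 m or z of tub1 in the frame of base between 0.084 and 0.091 m or z of tub1 in the frame of base between 0.124 and 0.131 m) and (z of tub2 in the frame of base between 0.004 and 0.011 m or z of tub2 in the frame of base between 0.044 and 0.051 m or z of tub2 in the frame of base between 0.084 and 0.091 m or z of tub2 in the frame of base between 0.124 and 0.131 m) and (z of tub3 in the frame of base between 0.004 and 0.011 m or z of tub3 in the frame of base between 0.044 and 0.051 m or z of tub3 in the frame of base between 0.084 and 0.091 m or z of tub3 in the frame of base between 0.124 and 0.131 m) and (z of tub4 in the frame of base between 0.004 and 0.011 m or z of tub4 in the frame of base between 0.044 and 0.051 m or z of tub4 in the frame of base between 0.084 and 0.091 m or z of tub4 in the frame of base between 0.124 and 0.131 m) and contact force between the fingers and tub1 below 0.1 N and contact force between the fingers and tub2 below 0.1 N and contact force between the fingers and tub3 below 0.1 N and contact force between the fingers and tub4 below 0.1 N), for 0.2 s.
3. the cover stands on the uppermost tub, feet home, let go (horizontal distance between cover and base below 0.014 m and angle between the x axis of cover and the x axis of base, either way round below 0.2 rad and angle between cover's own z axis and vertical below 0.06 rad and (z of cover in the frame of base between 0.124 and 0.131 m or z of cover in the frame of base between 0.164 and 0.171 m) and z of cover in the frame of tub1 above 0.03 m and z of cover in the frame of tub2 above 0.03 m and z of cover in the frame of tub3 above 0.03 m and z of cover in the frame of tub4 above 0.03 m and contact force between the fingers and cover below 0.1 N), for 0.2 s.
4. the T-head is through the cover's slot, still lengthwise, the collar on the cover (z of handle in the frame of cover between 0.0135 and 0.0205 m and horizontal distance between handle and cover below 0.012 m and angle between handle's own z axis and vertical below 0.12 rad and angle between the x axis of handle and the x axis of cover, either way round below 0.25 rad), for 0.1 s.
At the end, for the whole second after the job is handed in: Cellar upright on the mat (20 mm of centre); tubs and cover upright (0.06 rad) in one stack on the base, cover on top, within 14 mm, 0.2 rad and -4 to +3 mm in height of their seats; T-handle upright in the slot (12 mm), collar down (3.5 mm), over 70 degrees crosswise; all at rest (horizontal distance between salt_cellar and mat below 0.02 m and z of salt_cellar in the frame of mat between 0.003 and 0.008 m and angle between salt_cellar's own z axis and vertical below 0.08 rad and horizontal distance between each of tub1, tub2, tub3, tub4, cover and base below 0.014 m and angle between the x axis of each of tub1, tub2, tub3, tub4, cover and the x axis of base, either way round below 0.2 rad and angle between each of tub1, tub2, tub3, tub4, cover's own z axis and vertical below 0.06 rad and (z of tub1 in the frame of base between 0.004 and 0.011 m or z of tub1 in the frame of base between 0.044 and 0.051 m or z of tub1 in the frame of base between 0.084 and 0.091 m or z of tub1 in the frame of base between 0.124 and 0.131 m) and (z of tub2 in the frame of base between 0.004 and 0.011 m or z of tub2 in the frame of base between 0.044 and 0.051 m or z of tub2 in the frame of base between 0.084 and 0.091 m or z of tub2 in the frame of base between 0.124 and 0.131 m) and (z of tub3 in the frame of base between 0.004 and 0.011 m or z of tub3 in the frame of base between 0.044 and 0.051 m or z of tub3 in the frame of base between 0.084 and 0.091 m or z of tub3 in the frame of base between 0.124 and 0.131 m) and (z of tub4 in the frame of base between 0.004 and 0.011 m or z of tub4 in the frame of base between 0.044 and 0.051 m or z of tub4 in the frame of base between 0.084 and 0.091 m or z of tub4 in the frame of base between 0.124 and 0.131 m) and (z of cover in the frame of base between 0.124 and 0.131 m or z of cover in the frame of base between 0.164 and 0.171 m) and z of cover in the frame of tub1 above 0.03 m and z of cover in the frame of tub2 above 0.03 m and z of cover in the frame of tub3 above 0.03 m and z of cover in the frame of tub4 above 0.03 m and z of handle in the frame of cover between 0.0135 and 0.0205 m and horizontal distance between handle and cover below 0.012 m and angle between handle's own z axis and vertical below 0.12 rad and angle between the x axis of handle and the x axis of cover, either way round above 1.22 rad and linear speed of each of tub1, tub2, tub3, tub4, cover, handle, salt_cellar below 0.03 m/s); the robot touches nothing.
It fails at once if the paella pan is shifted by more than 30 mm or tipped (distance of pan from where it was at the start of the episode above 0.03 m or angle between pan's own z axis and vertical above 0.5 rad).
It fails at once if the pepper mill is shifted by more than 30 mm or tipped (distance of pepper_mill from where it was at the start of the episode above 0.03 m or angle between pepper_mill's own z axis and vertical above 0.5 rad).
It fails at once if the oil bottle is shifted by more than 30 mm or tipped (distance of oil_bottle from where it was at the start of the episode above 0.03 m or angle between oil_bottle's own z axis and vertical above 0.5 rad).
Of tub1, tub2, tub3, tub4 only 3 to 4 are there at a start; the rules pass over those that are not, and their reading is None.
At some moment in a run one of salt_cellar may be knocked a few centimetres aside while the robot is not near it.
It also fails if it takes over 210 s, if anything falls off the work surface, if the arm or the gripper's body presses on something with over 40 N, if the wrist force passes 120 N, or if a joint passes its speed limit or range.

## Working session

There is one attempt and no reset: what is moved stays moved. The work goes in short steps, each a Python script; the robot and the scene stay as the last script left them, time stands still between calls to the robot, and variables do not carry over. Pictures are saved under pics/ and viewed, about 12 in all and at most 16, crops included, and the job is handed in when it is done.

```bash
ls; mkdir -p pics
python3 - <<'E'
from bench import *
import cv2
for n in ("scene","top"):
    cv2.imwrite(f"pics/{n}0.png",camera(n)); c=get_calibration(n); print(n,c)
print(get_calibration("wrist"))
print(read_eef_rot(),read_ee_pos(),read_time(),read_width())
E
```

```text
pics
scene {'fx': 392.1936237553489, 'fy': 392.1936237553489, 'cx': 276.2985648082204, 'cy': 213.46099392087734, 'distortion': array([-0.09707042,  0.        ,  0.        ,  0.        ,  0.        ]), 'R': array([[-0.12776291,  0.99172651,  0.01245691],
       [ 0.55155103,  0.08148304, -0.83015178],
       [-0.82429855, -0.09919198, -0.55739829]]), 't': array([ 0.13517074, -0.27120698,  1.51875946])}
top {'fx': 489.10992226826625, 'fy': 489.10992226826625, 'cx': 282.56896467995347, 'cy': 203.7597650203124, 'distortion': array([0.03857879, 0.        , 0.        , 0.        , 0.        ]), 'R': array([[-0.06552485, -0.99785006, -0.00132183],
       [-0.97724134,  0.06443928, -0.20210627],
       [ 0.20175693, -0.01195123, -0.97936271]]), 't': array([-0.02168136,  0.57598086,  1.23720604])}
{'fx': 314.9124084985876, 'fy': 314.9124084985876, 'cx': 284.68438493801307, 'cy': 208.46227987455032, 'distortion': array([-0.07315344,  0.        ,  0.        ,  0.        ,  0.        ]), 'mount': array([[ 9.29311846e-04, -9.58706648e-01, -2.84395322e-01,
         7.21022183e-02],
       [ 9.99999314e-01,  1.09354407e-03, -4.18701550e-04,
        -3.03723005e-04],
       [ 7.12410778e-04, -2.84394738e-01,  9.58707007e-01,
        -1.44421558e-01],
       [ 0.00000000e+00,  0.00000000e+00,  0.00000000e+00,
         1.00000000e+00]])}
[-3.13945195e+00  1.14882281e-04  3.65895225e-01] [ 0.19648912 -0.51300329  0.23032267] 0.1 0.08551908053877733
```

View pics/scene0.png

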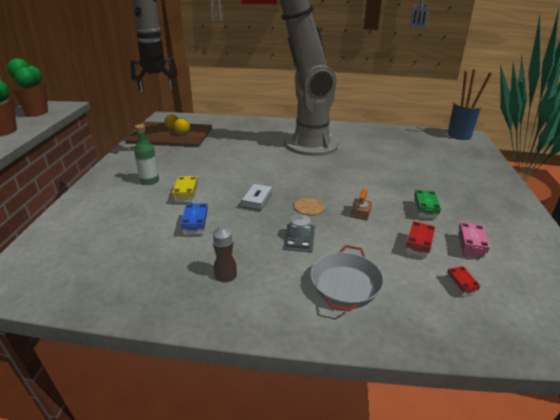

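View pics/top0.png

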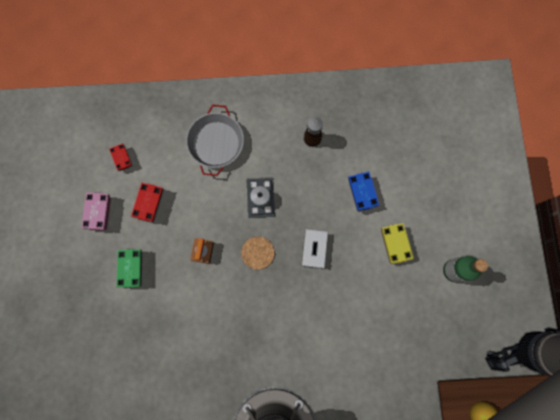

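```bash
cat > h.py <<'E'
from bench import *
import numpy as np, cv2
from scipy.spatial.transform import Rotation as Ro
def cam(name):
    "picture and camera: (img, K, dist, Rwc, origin) with X = origin + s*Rwc@ray"
    c=get_calibration(name)
    K=np.array([[c['fx'],0,c['cx']],[0,c['fy'],c['cy']],[0,0,1]])
    if name=='wrist':
        Rt=Ro.from_euler('xyz',read_eef_rot()).as_matrix(); p=np.array(read_ee_pos()); M=c['mount']
        img=camera(name); return img,K,c['distortion'],Rt@M[:3,:3],p+Rt@M[:3,3]
    return camera(name),K,c['distortion'],c['R'].T,-c['R'].T@c['t']
def rays(C,px):
    u=cv2.undistortPoints(np.float64(px).reshape(-1,1,2),C[1],C[2]).reshape(-1,2)
    return np.c_[u,np.ones(len(u))]@C[3].T
def plane(C,px,z):
    r=rays(C,px); return (C[4]+r*((z-C[4][2])/r[:,2])[:,None])[:,:2]
def pix(C,X):
    return cv2.projectPoints(np.float64(X).reshape(-1,1,3),C[3].T,-C[3].T@C[4],C[1],C[2])[0].reshape(-1,2)
def tri(C1,p1,C2,p2):
    a,b=rays(C1,p1)[0],rays(C2,p2)[0]
    s=np.linalg.lstsq(np.c_[a,-b],C2[4]-C1[4],rcond=None)[0]
    P,Q=C1[4]+s[0]*a,C2[4]+s[1]*b; return (P+Q)/2,np.linalg.norm(P-Q)
HUE={'red':[(0,6),(174,180)],'yellow':[(22,34)],'green':[(50,80)],'blue':[(108,125)],'orange':[(7,15)]}
def mask(img,col,smin=150,vmin=60):
    h=cv2.cvtColor(img,cv2.COLOR_BGR2HSV)
    if col=='white': return cv2.inRange(h,(0,0,150),(180,60,255))
    return sum(cv2.inRange(h,(a,smin,vmin),(b,255,255)) for a,b in HUE[col])
def blob(m,seed,R=40,amin=10):
    "hull points of everything masked within R px of the seed, and its centre"
    w=np.zeros_like(m); cv2.circle(w,tuple(int(v) for v in seed),int(R),255,-1)
    w=cv2.bitwise_and(m,w); n,l,st,_=cv2.connectedComponentsWithStats(w)
    w=np.uint8(sum((l==i) for i in range(1,n) if st[i,4]>=amin))
    p=cv2.convexHull(cv2.findNonZero(w)).reshape(-1,2); M=cv2.moments(p)
    return p,np.array([M['m10'],M['m01']])/M['m00']
def rect(xy):
    "minimum rectangle: centre, (long, short), yaw of long side"
    c,(a,b),t=cv2.minAreaRect(np.float32(xy*1000)); t=np.radians(t)
    if b>a: a,b,t=b,a,t+np.pi/2
    return np.array(c)/1000,(round(a,1),round(b,1)),(t+np.pi/2)%np.pi-np.pi/2
def pose(p,yaw):
    "reachable of yaw and yaw+pi, nearest"
    best=[]
    q0=np.array(read_q())
    for y in (yaw,yaw+np.pi,yaw-np.pi):
        q=solve_ik(list(p),[np.pi,0,y])
        if q is not None: best.append((abs(np.array(q)-q0).max(),y))
    return min(best)[1] if best else None
def go(p,yaw):
    y=pose(p,yaw); move_pose(list(map(float,p)),[np.pi,0,float(y)]); return y
E
python3 - <<'E'
from h import *
T,S=cam('top'),cam('scene')
for n,c,a,b in [('tub1','red',(147,202),(421,236)),('tub2','yellow',(397,244),(185,186)),('tub3','green',(129,268),(428,201)),('tub4','blue',(363,191),(195,215)),('handle','orange',(203,250),(363,197)),('smallred','red',(121,157),(463,279))]:
    try:
        R=25 if n!='handle' else 14
        pa,ca=blob(mask(T[0],c),a,R);pb,cb=blob(mask(S[0],c),b,R)
        X,e=tri(T,ca,S,cb); print(n,ca.round(),cb.round(),X.round(3),'gap',round(e*1000,1),rect(plane(T,pa,X[2])))
    except Exception as ex: print(n,ex)
for n,a,b,z in [('mat',(258,253),(309,206),.005),('cellar',(260,196),(300,225),.06),('cover',(315,248),(257,196),.033),('base',(260,198),(301,237),.014),('pan',(216,140),(346,277),.03),('mill',(315,128),(224,235),.13),('bottle',(470,268),(145,140),.1),('stand',(203,250),(361,210),.03)]:
    X,e=tri(T,a,S,b); print(n,X.round(3),round(e*1000,1),plane(T,a,z).round(3))
E
```

```text
tub1 [147. 202.] [421. 235.] [0.606 0.304 0.04 ] gap 1.5 (array([0.60655542, 0.30371576]), (95.7, 60.1), np.float64(-0.31268813517281924))
tub2 [397. 244.] [185. 187.] [ 0.451 -0.355  0.035] gap 0.2 (array([ 0.45172528, -0.35485822]), (96.1, 59.1), np.float64(0.15192520090293904))
tub3 OpenCV(4.12.0) :-1: error: (-5:Bad argument) in function 'findNonZero'
> Overload resolution failed:
>  - src is not a numpy array, neither a scalar
>  - Expected Ptr<cv::UMat> for argument 'src'

tub4 [363. 191.] [194. 216.] [ 0.599 -0.28   0.035] gap 0.7 (array([ 0.59927307, -0.28054706]), (98.3, 59.1), np.float64(0.17865028875799327))
handle [202. 250.] [363. 195.] [0.464 0.162 0.06 ] gap 8.1 (array([0.46483865, 0.15748592]), (56.0, 42.8), np.float64(-0.2325596100847882))
smallred [120. 157.] [464. 279.] [0.742 0.38  0.027] gap 4.5 (array([0.7412027 , 0.37797507]), (69.2, 40.0), np.float64(0.3363046482454788))
mat [0.453 0.017 0.002] 2.9 [[0.453 0.015]]
cellar [0.603 0.001 0.038] 2.1 [[ 0.598 -0.001]]
cover [ 0.454 -0.137  0.023] 3.6 [[ 0.453 -0.138]]
base [0.605 0.004 0.002] 5.1 [[0.603 0.001]]
pan [0.772 0.115 0.03 ] 3.6 [[0.772 0.113]]
mill [ 0.76  -0.156  0.107] 3.4 [[ 0.752 -0.155]]
bottle [ 0.37  -0.496  0.142] 0.1 [[ 0.372 -0.512]]
stand [0.47  0.164 0.014] 4.5 [[0.468 0.159]]
```

Run:
```python
from h import *
p=read_ee_pos(); line_to([p[0],p[1],.36],.2)
go([.45,-.1,.33],0)
ims=[]
y=go([.603,.0,.2],0); print(y,read_ee_pos(),read_q())
C=cam('wrist'); cv2.imwrite('pics/w1.png',C[0])
cv2.imwrite('pics/t1.png',C[0])
print(pix(C,[[.603,0,.06],[.603,0,0]]))
```

```text
0 [ 0.60316141 -0.00181441  0.20085032] [ 0.33070389  0.49146709 -0.53980485  1.39138868  0.25431955  1.3269361
 -1.79069383]
[[282.83762988 195.72422953]
 [283.08235635 182.56756708]]
```

View pics/w1.png

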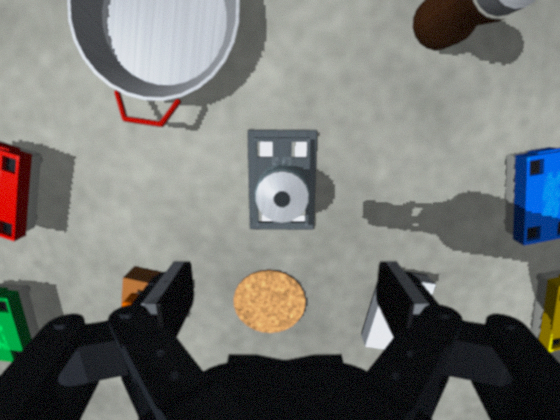

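```bash
cat >> h.py <<'E'
def hough(C,c,r0,r1,R=60):
    g=cv2.GaussianBlur(cv2.cvtColor(C[0],cv2.COLOR_BGR2GRAY),(3,3),1)
    x0,y0=max(int(c[0]-R),0),max(int(c[1]-R),0); g=g[y0:int(c[1]+R),x0:int(c[0]+R)]
    k=cv2.HoughCircles(g,cv2.HOUGH_GRADIENT,1.,200,param1=120,param2=12,minRadius=r0,maxRadius=r1)[0,0]
    return k+[x0,y0,0]
def cork(C,seed,R=60):
    h=cv2.cvtColor(C[0],cv2.COLOR_BGR2HSV); return blob(cv2.inRange(h,(8,110,110),(22,255,255)),seed,R)
E
python3 - <<'E'
from h import *
res=[]
C=cam('wrist'); W=[C]
line_to([.57,-.05,.2]); wait(.3); W.append(cam('wrist'))
line_to([.57,.05,.2]); wait(.3); W.append(cam('wrist'))
K=[];Mt=[]
for C in W:
    s=pix(C,[[.595,0,.055]])[0]; k=hough(C,s,22,32); K.append(k)
    s=pix(C,[[.453,.017,.005]])[0]; m=cork(C,s); Mt.append(m)
    (c,r)=cv2.minEnclosingCircle(np.float32(plane(C,m[0],.005)*1000))
    print(k, plane(C,[k[:2]],.055), 'mat',m[1],c,r)
for i,j in((0,1),(1,2),(0,2)):
    print('cellar',tri(W[i],[K[i][:2]],W[j],[K[j][:2]]),'mat',tri(W[i],[Mt[i][1]],W[j],[Mt[j][1]]))
E
```

```text
[280.5        199.5         27.70000076] [[0.59827505 0.00184312]] mat [269.06445293 300.91610344] (452.92108154296875, 17.472402572631836) 44.780086517333984
[229.5 162.5  28. ] [[0.60050019 0.00256832]] mat [229.82522619 277.3007704 ] (452.91278076171875, 18.44803810119629) 45.220497131347656
[337.5        161.5         26.79999924] [[6.01272010e-01 5.17509118e-04]] mat [310.83657327 277.26741744] (453.03076171875, 17.52078628540039) 44.73432922363281
cellar (array([0.60129454, 0.00133614, 0.06430142]), np.float64(0.001338996437342622)) mat (array([0.45495208, 0.01752803, 0.00560174]), np.float64(0.00019654510957186223))
cellar (array([0.60173892, 0.00150789, 0.06097204]), np.float64(0.0007444994647898207)) mat (array([0.45455043, 0.01771067, 0.00493073]), np.float64(0.00011798713042816216))
cellar (array([0.60234329, 0.00214415, 0.06764143]), np.float64(0.0016991873294917303)) mat (array([0.45400289, 0.01759481, 0.00390025]), np.float64(9.089549555374331e-05))
```

Run:
```python
from h import *
line_to([.601,.0015,.15]); line_to([.601,.0015,.024],.1); wait(.3); print(read_ee_pos())
move_gripper(0.04); print('w',read_width())
line_to([.601,.0015,.12],.1); print('w',read_width(),read_contact_force())
line_to([.454,.0178,.12],.15); line_to([.454,.0178,.03],.1);
print(line_to([.454,.0178,.0135],.03,threshold=4),read_ee_pos())
move_gripper(.085); wait(.3)
line_to([.454,.0178,.12]); line_to([.57,0,.2]); wait(.3)
C=cam('wrist'); cv2.imwrite('pics/w2.png',C[0])
s=pix(C,[[.454,.0178,.05]])[0]; k=hough(C,s,20,34); print(k,plane(C,[k[:2]],.048),read_ee_pos())
```

```text
[0.60122007 0.00147289 0.02433031]
w 0.05239982564773255
w 0.05252752335181111 [-0.66279643  0.02615988 -0.55372792]
True [0.45392014 0.01771418 0.01535445]
[269.5        289.5         26.60000038] [[0.46268584 0.01640126]] [ 5.69702273e-01 -3.37402172e-05  1.99958805e-01]
```

View pics/w2.png

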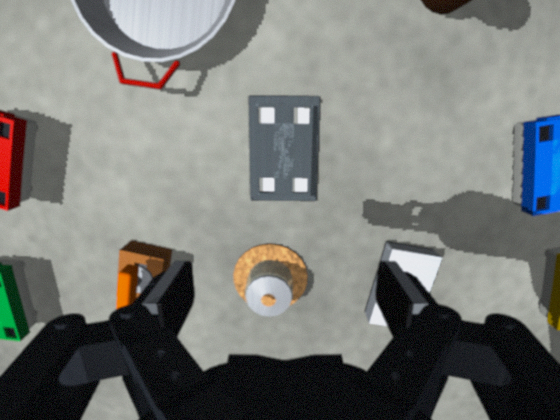

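```bash
cat >> h.py <<'E'
def look(p,yaw,z=.22,d=.072,off=0.):
    "put the wrist camera above p (offset sideways), tool yaw"
    y=pose([p[0],p[1],z],yaw); t=np.array([np.cos(y),np.sin(y)]); n=np.array([-t[1],t[0]])
    q=np.array(p[:2])-d*t+off*n
    move_pose([q[0],q[1],z],[np.pi,0,float(y)]); wait(.3); return cam('wrist')
def measure(col,p,yaw,zt=.046,R=75):
    out=[];CC=[]
    for off in(-.03,.03):
        C=look(p,yaw,off=off); s=pix(C,[[*p,zt]])[0]
        h,c=blob(mask(C[0],col),s,R,30); out.append(rect(plane(C,h,zt))); CC.append((C,c))
    X,e=tri(CC[0][0],[CC[0][1]],CC[1][0],[CC[1][1]])
    print(col,'tri',X.round(4),'gap',round(e*1000,2)); [print('  ',o) for o in out]
    return (out[0][0]+out[1][0])/2,(out[0][2]+out[1][2])/2,CC
E
python3 - <<'E'
from h import *
V=[]
for off in(-.03,.03):
    C=look([.603,0],0,off=off)
    m=mask(C[0],'white'); s=pix(C,[[.603,0,.008]])[0]
    w=np.zeros_like(m); cv2.circle(w,tuple(int(v) for v in s),65,255,-1)
    n,l,st,ce=cv2.connectedComponentsWithStats(cv2.bitwise_and(m,w))
    c=np.array([ce[i] for i in range(1,n) if 60<st[i,4]<800]); P=plane(C,c,.008)
    print(len(c),P.round(4).tolist(),'mean',P.mean(0))
    V.append((C,c.mean(0))); print(rect(P))
    h=cv2.cvtColor(C[0],cv2.COLOR_BGR2HSV); dm=cv2.inRange(h,(0,0,0),(180,255,105))
    g=blob(dm,s,85,200)[0]; print('flange',rect(plane(C,g,.005)))
    cv2.imwrite('pics/b%d.png'%(off>0),C[0])
print(tri(V[0][0],[V[0][1]],V[1][0],[V[1][1]]))
measure('red',[.606,.304],-.31)
E
```

```text
5 [[0.6648, -0.0004], [0.6419, 0.0191], [0.6417, -0.0173], [0.5691, 0.0198], [0.5689, -0.0168]] mean [0.61729061 0.00088373]
(array([0.61690503, 0.00117338]), (95.8, 36.6), np.float64(-0.00712888276397905))
flange (array([ 0.60252563, -0.02842157]), (114.0, 35.2), np.float64(-0.21326261114218248))
5 [[0.665, 0.0], [0.642, 0.0187], [0.6416, -0.0179], [0.5692, 0.0193], [0.5691, -0.0168]] mean [0.61736298 0.00066615]
(array([0.61702252, 0.00062139]), (96.0, 36.6), np.float64(-0.008228635136126705))
flange (array([0.60510413, 0.00065662]), (111.1, 73.2), np.float64(-0.013907826160720838))
(array([0.61825915, 0.00075776, 0.00875033]), np.float64(6.846516383151976e-05))
red tri [0.6073 0.3045 0.0471] gap 0.1
   (array([0.60555823, 0.30551282]), (97.1, 57.6), np.float64(-0.3141655237875405))
   (array([0.60519855, 0.30488037]), (97.3, 57.9), np.float64(-0.3113814551839722))
```

```bash
cat >> h.py <<'E'
B=np.array([.6054,.0010]); BY=-.009
def pick(p,yaw,dz=.014,w=.04):
    y=pose([p[0],p[1],.13],yaw); move_pose([p[0],p[1],.13],[np.pi,0,float(y)])
    line_to([p[0],p[1],dz],.1); wait(.2); print('at',np.round(read_ee_pos(),4),np.round(read_eef_rot(),4))
    move_gripper(w); line_to([p[0],p[1],.26],.15); print('held',read_width(),np.round(read_contact_force(),1))
def place(z,dz=.014,hover=.05,xy=B,rel=.085):
    "set down with the sole at height z"
    y=pose([*xy,.26],BY); move_pose([*xy,.26],[np.pi,0,float(y)]); wait(.2)
    line_to([*xy,z+dz+.018],.12); wait(.2); print('above',np.round(read_ee_pos(),4),np.round(read_eef_rot(),4))
    hit=line_to([*xy,z+dz-.003],.03,threshold=5); e=read_ee_pos(); err=(e[2]-z-dz)*1000
    print('down',hit,np.round(e,4),'height err mm',round(err,1),np.round(read_contact_force(),1),'w',read_width())
    return err
def release(up):
    move_gripper(.085); wait(.3); p=read_ee_pos(); line_to([p[0],p[1],up],.12)
E
python3 - <<'E'
from h import *
pick([.6054,.3052],-.313)
e=place(.008)
if abs(e)<2.5: release(.26)
E
```

```text
at [0.6058 0.3054 0.0147] [-3.1407e+00 -9.0000e-04 -3.1310e-01]
held 0.05693356949765464 [ 0.6  0.4 -2.2]
above [0.6057 0.001  0.0404] [ 3.1415e+00 -7.0000e-04 -9.1000e-03]
down True [0.6051 0.0009 0.0223] height err mm 0.3 [ 0.2 -1.   3.5] w 0.057065832771112435
```

```bash
python3 - <<'E'
from h import *
im=cv2.imread('pics/top0.png'); T=cam('top'); g=cv2.cvtColor(im,cv2.COLOR_BGR2HSV)[262:275,124:135].reshape(-1,3); print(np.median(g,0))
p=plane(T,[(129,268)],.046)[0]; print(p)
HUE['green']=[(int(np.median(g[:,0]))-10,int(np.median(g[:,0]))+10)]
c,y,_=measure('green',p,-.02)
if pose([*c,.02],y) is not None and abs(y)<.3:
    pick(c,y); e=place(.048)
    if abs(e)<2.5: release(.3)
E
sed -i "s/'green':\[(50,80)\]/'green':[(60,90)]/" h.py
```

```text
[ 69. 133. 147.]
[0.43228358 0.34929964]
green tri [0.4337 0.3533 0.0457] gap 0.05
   (array([0.43150333, 0.3534404 ]), (96.2, 57.3), np.float64(-0.024861540882270994))
   (array([0.43158038, 0.35320804]), (96.2, 57.5), np.float64(-0.02364207941912433))
at [0.4319 0.3536 0.0146] [-3.141e+00 -9.000e-04 -2.430e-02]
held 0.05730373044458527 [ 1.2  0.3 -3.4]
above [0.6057 0.001  0.0805] [ 3.1415e+00 -9.0000e-04 -9.1000e-03]
down True [0.6051 0.0009 0.0621] height err mm 0.1 [-0.3 -0.1  4.6] w 0.05695512454164794
```

Run:
```python
from h import *
for col,p,y0,z in(('blue',[.5993,-.2805],.179,.088),('yellow',[.4517,-.3549],.152,.128)):
    c,y,_=measure(col,p,y0)
    if np.linalg.norm(c-p)>.012 or abs(y-y0)>.1: print('odd'); break
    pick(c,y); e=place(z)
    if abs(e)>2.5: print('STOP'); break
    release(.3)
S=cam('scene'); cv2.imwrite('pics/s3.png',S[0][120:330,130:530])
print(read_time())
```

```text
blue tri [ 0.5994 -0.278   0.0489] gap 0.05
   (array([ 0.59720282, -0.27787433]), (98.3, 57.7), np.float64(0.17981891713383358))
   (array([ 0.59758441, -0.27874072]), (97.0, 57.4), np.float64(0.17645601046733606))
at [ 0.5978 -0.2784  0.0147] [ 3.1409e+00 -9.0000e-04  1.7810e-01]
held 0.05702542104395003 [ 0.1  0.3 -2.5]
above [0.6058 0.0011 0.1207] [ 3.1416e+00 -1.3000e-03 -9.1000e-03]
down True [0.6052 0.0009 0.1017] height err mm -0.3 [-0.1 -0.4  4.6] w 0.05703361091170891
yellow tri [ 0.4522 -0.3522  0.0486] gap 0.21
   (array([ 0.45005896, -0.3522901 ]), (97.3, 58.4), np.float64(0.15339418391547))
   (array([ 0.45057147, -0.35289105]), (97.8, 57.9), np.float64(0.14994487431635606))
at [ 0.4507 -0.3528  0.0146] [ 3.1407e+00 -7.0000e-04  1.5160e-01]
held 0.05724108718731486 [ 0.  -0.6 -2.1]
above [0.606  0.0012 0.1609] [-3.1415e+00 -1.7000e-03 -9.1000e-03]
down True [0.6052 0.0009 0.1414] height err mm -0.6 [-0.5  0.2  3.9] w 0.05708421643077141
68.8417
```

View pics/s3.png

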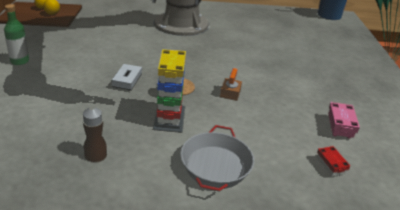

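Run:
```python
from h import *
p=[.453,-.138]; CC=[];H=[]
for off in(-.03,.03):
    C=look(p,-.1,off=off); s=pix(C,[[*p,.033]])[0]
    m=cv2.inRange(cv2.cvtColor(C[0],cv2.COLOR_BGR2GRAY),175,255)
    h,c=blob(m,s,75,100); print('hull',rect(plane(C,h,.033)))
    w=np.zeros_like(m); cv2.fillConvexPoly(w,h,255); w=cv2.erode(w,np.ones((13,13)))
    d=cv2.bitwise_and(cv2.inRange(cv2.cvtColor(C[0],cv2.COLOR_BGR2GRAY),0,100),w)
    hs,cs=blob(d,s,40,20); print('slot',rect(plane(C,hs,.033)),cs); CC.append((C,cs))
    cv2.imwrite('pics/c%d.png'%(off>0),cv2.resize(C[0][int(s[1])-80:int(s[1])+80,int(s[0])-90:int(s[0])+90],None,fx=3,fy=3))
print(tri(CC[0][0],[CC[0][1]],CC[1][0],[CC[1][1]]))
```

```text
hull (array([ 0.45123642, -0.13473016]), (97.8, 59.2), np.float64(-0.17598807641905267))
slot (array([ 0.45126083, -0.13496169]), (36.3, 12.1), np.float64(-0.18061025880699333)) [253.69016328 118.47510952]
hull (array([ 0.45130215, -0.13504123]), (97.8, 59.0), np.float64(-0.18176820124896054))
slot (array([ 0.45134641, -0.1352054 ]), (36.2, 12.2), np.float64(-0.18325304671473397)) [310.98335315 117.09631391]
(array([ 0.45155581, -0.13509112,  0.03438022]), np.float64(0.00029850435977318607))
```

View pics/c0.png

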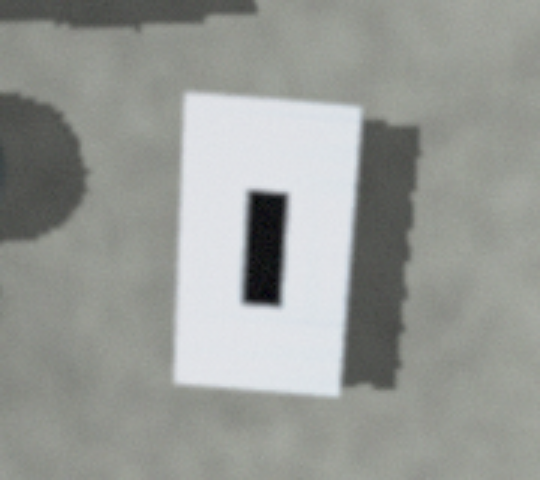

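Run:
```python
from h import *
pick([.4513,-.1350],-.181,dz=.008)
e=place(.168,dz=.008)
if abs(e)<2.5:
    release(.32)
    C=look(B,BY,z=.36); s=pix(C,[[*B,.201]])[0]
    g=cv2.cvtColor(C[0],cv2.COLOR_BGR2GRAY); h,c=blob(cv2.inRange(g,175,255),s,110,100); print('hull',rect(plane(C,h,.201)))
    w=np.zeros_like(g); cv2.fillConvexPoly(w,h,255); w=cv2.erode(w,np.ones((13,13)))
    hs,_=blob(cv2.bitwise_and(cv2.inRange(g,0,100),w),s,50,20); print('slot',rect(plane(C,hs,.201)))
    ims=[C[0]]
    # handle
    p=[.464,.160]; CC=[]
    for off in(-.03,.03):
        C=look(p,-.2,off=off); s=pix(C,[[*p,.062]])[0]; ims.append(C[0])
        hh=cv2.cvtColor(C[0],cv2.COLOR_BGR2HSV)[int(s[1])-3:int(s[1])+4,int(s[0])-3:int(s[0])+4].reshape(-1,3); print(s,np.median(hh,0))
        try:
            h,c=blob(mask(C[0],'orange',190,150),s,45,20); print(rect(plane(C,h,.062)),c); CC.append((C,c))
        except Exception as x: print(x)
    if len(CC)==2: print(tri(CC[0][0],[CC[0][1]],CC[1][0],[CC[1][1]]))
    cv2.imwrite('pics/h4.png',np.hstack([ims[0][60:300,150:420],ims[1][20:260,150:420],ims[2][20:260,150:420]])[:, :800])
```

```text
at [ 0.4516 -0.1351  0.0084] [ 3.1413e+00 -9.0000e-04 -1.8110e-01]
held 0.056971244909062295 [ 0.3 -0.  -3. ]
above [0.606  0.0013 0.1951] [-3.1413e+00 -2.1000e-03 -9.0000e-03]
down True [0.6053 0.0009 0.1752] height err mm -0.8 [ 0.  -0.1  4.7] w 0.057041381009793855
hull (array([0.60959082, 0.01456638]), (169.9, 122.5), np.float64(0.8364060872298995))
slot (array([0.60528674, 0.00138982]), (35.1, 12.2), np.float64(-0.003569168492924213))
[252.99871652 116.59440224] [ 14. 255. 165.]
(array([0.46693616, 0.16760117]), (55.2, 14.2), np.float64(-0.22497146519082545)) [244.77147766 114.82894234]
[315.77046464 116.20816734] [ 15. 255. 224.]
(array([0.4663009 , 0.16603093]), (55.1, 15.1), np.float64(-0.22821732592741384)) [309.03682474 114.15511551]
(array([0.46702105, 0.16631298, 0.06868351]), np.float64(0.00018913753733239906))
```

View pics/h4.png

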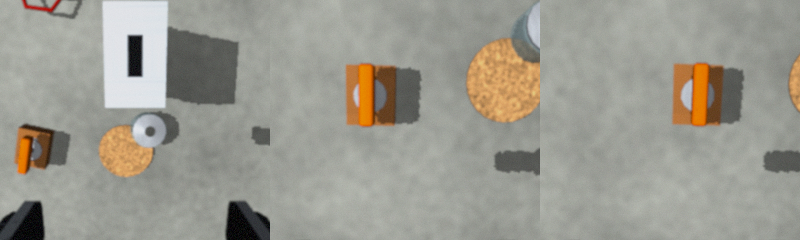

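Run:
```python
from h import *
for y in (-.007,-.007+np.pi,-.007-np.pi):
    print(y,[(round(t,2),None if (q:=solve_ik([.6053,.0011,.211],[np.pi,0,y+t])) is None else np.round(q,2).tolist()) for t in(0,np.pi/2,-np.pi/2)])
pick([.467,.1665],-.227,dz=.041,w=.005)
C=look(B,BY,z=.36)  # only to see that the slot is still where it was
cv2.imwrite('pics/c5.png',C[0]); print(read_width(),read_ee_pos())
```

```text
-0.007 [(0, [0.59, 0.65, -1.06, 1.36, 0.56, 1.45, -2.01]), (1.57, [0.66, 0.74, -1.25, 1.35, 0.7, 1.52, -0.54]), (-1.57, [-0.29, 0.45, 0.38, 1.39, -0.17, 1.33, -3.05])]
3.134592653589793 [(0, [0.6, 0.66, -1.08, 1.36, 0.57, 1.46, 1.12]), (1.57, [-0.29, 0.45, 0.38, 1.39, -0.17, 1.33, -3.05]), (-1.57, [0.66, 0.74, -1.25, 1.35, 0.7, 1.52, -0.54])]
-3.1485926535897932 [(0, [0.6, 0.66, -1.08, 1.36, 0.57, 1.46, 1.12]), (1.57, [-0.29, 0.45, 0.38, 1.39, -0.17, 1.33, -3.05]), (-1.57, [0.66, 0.74, -1.25, 1.35, 0.7, 1.52, -0.54])]
at [0.4675 0.1667 0.0416] [-3.141e+00 -1.200e-03 -2.271e-01]
held 0.013174497479434225 [ 0.4 -0.6 -1.3]
0.013185788436453008 [0.53302563 0.00260265 0.3598098 ]
```

View pics/c5.png

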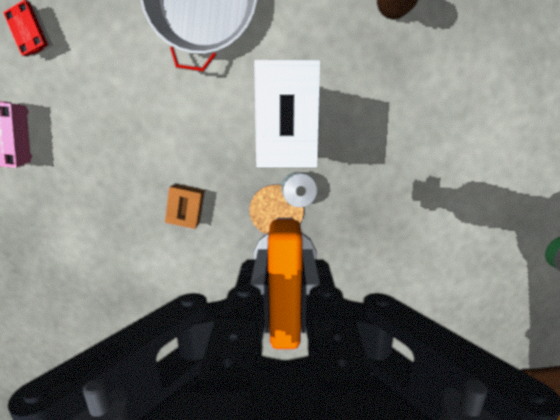

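Run:
```python
from h import *
C=cam('wrist'); p=np.array(read_ee_pos()); y=read_eef_rot()[2]; t=np.array([np.cos(y),np.sin(y),0])
for s in(-.030,-.028,-.026,.026,.028,.030): print(s,[pix(C,[p+s*t+[0,0,z]])[0].round(1).tolist() for z in(.007,.018,.029)])
m=cv2.inRange(cv2.cvtColor(C[0],cv2.COLOR_BGR2HSV),(6,150,60),(22,255,255)); m[:,:265]=0; m[:,306:]=0; m[:214]=0
h,c=blob(m,(285,285),75,50); print(h[:,1].min(),h[:,1].max(),h[:,0].min(),h[:,0].max())
```

```text
-0.03 [[285.6, 322.1], [285.7, 336.3], [285.8, 352.4]]
-0.028 [[285.7, 318.9], [285.7, 332.9], [285.8, 348.9]]
-0.026 [[285.7, 315.6], [285.7, 329.4], [285.8, 345.2]]
0.026 [[286.0, 219.1], [286.0, 227.3], [286.2, 236.9]]
0.028 [[286.0, 215.0], [286.1, 222.9], [286.2, 232.1]]
0.03 [[286.0, 210.8], [286.1, 218.4], [286.2, 227.3]]
219 348 267 302
```

Run:
```python
from h import *
xy=[.6053,.0011]; o=[np.pi,0,-.007]
move_pose([*xy,.29],o); wait(.2); line_to([*xy,.235],.1,orientation=o); wait(.3)
e=np.array(read_ee_pos()); print(e); xy=np.array(xy)-(e[:2]-xy)   # steady-state offset
hit=line_to([*xy,.2085],.03,threshold=4); wait(.2); print(hit,np.round(read_ee_pos(),4),np.round(read_contact_force(),1),read_width())
S=cam('scene'); s=pix(S,[[.605,0,.2]])[0].astype(int); cv2.imwrite('pics/s6.png',cv2.resize(S[0][s[1]-60:s[1]+120,s[0]-90:s[0]+90],None,fx=3,fy=3,interpolation=cv2.INTER_CUBIC))
```

```text
[0.60558105 0.00132271 0.23559217]
True [0.6048 0.0008 0.2104] [-0.9  0.3  6.6] 0.012858040093199637
```

View pics/s6.png

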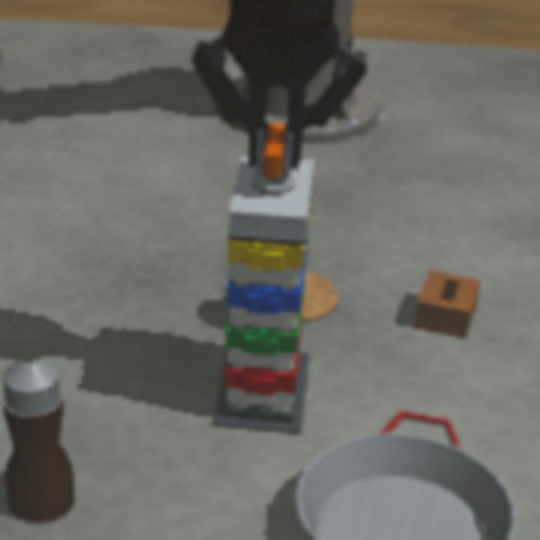

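Run:
```python
from h import *
p=np.array(read_ee_pos()); t=[.6051,.0010,p[2]+.0012]
for a in np.linspace(0,np.pi/2,13)[1:]:
    o=[np.pi,0,-.007+a]; q=solve_ik(t,o); d=np.abs(np.array(q)-read_q()).max()
    if d>.5: print('jump',a,d); break
    move_pose(t,o)
    if abs(np.array(read_wrist_torque())[2])>1.5: print('torque',a,read_wrist_torque())
wait(.2); print(np.round(read_ee_pos(),4),np.round(read_eef_rot(),3),np.round(read_contact_force(),1),np.round(read_wrist_torque(),2),np.round(read_q(),2),read_width())
```

```text
[0.6051 0.001  0.2116] [-3.142  0.     1.561] [-0.  -0.4 -1.4] [ 0.   -0.02  0.03] [ 0.66  0.74 -1.24  1.35  0.69  1.52 -0.53] 0.013056571410237706
```

Run:
```python
from h import *
p=read_ee_pos(); print(line_to([p[0],p[1],.209],.02,threshold=3),np.round(read_ee_pos(),4))
move_gripper(.05); wait(.3); line_to([p[0],p[1],.32],.1); print(np.round(read_contact_force(),1))
C=look(B,BY,z=.36); cv2.imwrite('pics/c7.png',C[0])
m=mask(C[0],'orange',170,120); s=pix(C,[[*B,.241]])[0]; h,_=blob(m,s,60,30); print('bar',rect(plane(C,h,.241)))
s=pix(C,[[.47,-.01,.05]])[0]; print(s)
```

```text
True [0.6055 0.0013 0.2105]
[0.4 0.  0.1]
bar (array([0.60470264, 0.00160742]), (54.3, 11.8), np.float64(1.5630991254542952))
[293.10481717 208.72117957]
```

View pics/c7.png

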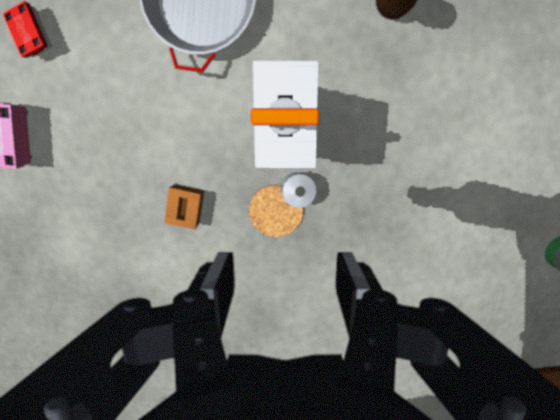

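Run:
```python
from h import *
V=[]
p0=plane(cam('wrist'),[(300,191)],.049)[0]; print(p0)
line_to([.40,0,.3],.15)
for off in(-.03,.03):
    C=look([.46,-.01],0,off=off); s=pix(C,[[*p0,.047]])[0]; k=hough(C,s,18,34,45); V.append((C,k)); print(s,k,plane(C,[k[:2]],.044),plane(C,[k[:2]],.049))
    h=cork(C,pix(C,[[.453,.0178,.005]])[0],75)[0]; c,r=cv2.minEnclosingCircle(np.float32(plane(C,h,.005)*1000)); print(c,r)
print(tri(V[0][0],[V[0][1][:2]],V[1][0],[V[1][1][:2]]))
cv2.imwrite('pics/k8.png',np.hstack([cv2.circle(v[0].copy(),tuple(int(x) for x in v[1][:2]),int(v[1][2]),(0,0,255),1)[0:280,130:430] for v in V]))
```

```text
[ 0.49707354 -0.02030138]
[265.25414069  77.58664426] [264.5         78.5         26.60000038] [[ 0.49657775 -0.0193922 ]] [[ 0.49602446 -0.01969451]]
(452.7618713378906, 17.97832489013672) 44.6346435546875
[326.4183858   75.46117029] [324.5         76.5         25.70000076] [[ 0.49646639 -0.01886197]] [[ 0.49589835 -0.01826928]]
(452.768310546875, 17.997509002685547) 44.60624694824219
(array([ 0.49685507, -0.01921383,  0.04103035]), np.float64(0.00010197781349955337))Traceback (most recent call last):
  File "<stdin>", line 9, in <module>
AttributeError: 'tuple' object has no attribute 'copy'
```

Run:
```python
from h import *
C=cam('wrist'); S=cam('scene'); T=cam('top')
a=C[0][0:240,200:440]; t=T[0][200:280,220:300]
cv2.imwrite('pics/k8.png',np.hstack([cv2.resize(a,(390,390),interpolation=cv2.INTER_CUBIC),cv2.resize(t,(390,390),interpolation=cv2.INTER_CUBIC)]))
for y in(np.pi,-np.pi,0,2.6,-2.6): print(y,[None if (q:=solve_ik([x,yy,.02],[np.pi,0,y])) is None else np.round(q,2).tolist() for x,yy in((.497,-.019),(.453,.018))])
```

```text
3.141592653589793 [[0.77, 0.71, -1.08, 1.89, 0.75, 1.01, 0.94], [0.74, 0.63, -1.08, 2.0, 0.69, 0.94, 0.87]]
-3.141592653589793 [[0.77, 0.71, -1.08, 1.89, 0.75, 1.01, 0.94], [0.74, 0.63, -1.08, 2.0, 0.69, 0.94, 0.87]]
0 [[0.76, 0.7, -1.05, 1.89, 0.72, 1.0, -2.19], [0.69, 0.58, -0.99, 2.0, 0.62, 0.9, -2.21]]
2.6 [[0.83, 0.8, -1.2, 1.89, 0.86, 1.09, 0.31], [0.8, 0.71, -1.2, 2.0, 0.8, 1.01, 0.23]]
-2.6 [[0.77, 0.71, -1.08, 1.89, 0.75, 1.01, 1.48], [0.74, 0.63, -1.08, 2.0, 0.69, 0.94, 1.41]]
```

View pics/k8.png

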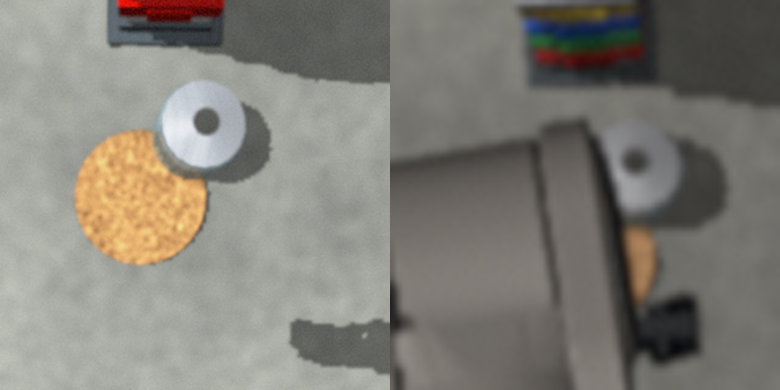

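Run:
```python
from h import *
o=[np.pi,0,np.pi]
p=read_ee_pos(); line_to([.40,0,.25],.15)
move_gripper(.085)
move_pose([.40,0,.25],o); line_to([.455,-.017,.25],.15)
line_to([.455,-.017,.12],.1)
print(line_to([.493,-.017,.12],.06,threshold=4))
hit=line_to([.493,-.017,.013],.06,threshold=4); print(hit,np.round(read_ee_pos(),4),np.round(read_contact_force(),1))
if not hit:
    move_gripper(.04); print(read_width())
    line_to([.493,-.017,.05],.05); line_to([.456,.0178,.05],.08); wait(.2)
    print(line_to([.456,.0178,.008],.02,threshold=3),np.round(read_ee_pos(),4),read_width())
    move_gripper(.085); wait(.3); line_to([.456,.0178,.12],.08); line_to([.40,.0,.25])
    V=[]
    for off in(-.03,.03):
        C=look([.456,.018],0,off=off); s=pix(C,[[.456,.018,.049]])[0]; k=hough(C,s,18,34,45); print(k,plane(C,[k[:2]],.049)); V.append((C,k))
    print(tri(V[0][0],[V[0][1][:2]],V[1][0],[V[1][1][:2]]))
    cv2.imwrite('pics/k9.png',np.hstack([v[0][0:280,150:430] for v in V]))
print(read_time())
```

```text
False
False [ 0.4933 -0.017   0.0133] [-0.   0.8  0.7]
0.05274969535407456
True [0.4555 0.0177 0.0182] 0.0529218678365997
[252.5        118.5         26.60000038] [[0.45508589 0.02030197]]
[313.5        115.5         25.70000076] [[0.45619499 0.0193664 ]]
(array([0.45565624, 0.01980319, 0.0541785 ]), np.float64(0.0010765229764132167))Traceback (most recent call last):
  File "<stdin>", line 18, in <module>
TypeError: tuple indices must be integers or slices, not tuple
```

Run:
```python
from h import *
C=look(B,BY,z=.36); S=cam('scene'); wait(.5)
m=mask(C[0],'orange',170,120); s=pix(C,[[*B,.241]])[0]; h,_=blob(m,s,60,30); print('bar',rect(plane(C,h,.241)))
cv2.imwrite('pics/f.png',np.hstack([C[0][0:300,150:420],cv2.resize(S[0][150:300,170:420],(500,300),interpolation=cv2.INTER_CUBIC)]))
print(read_time(),np.round(read_contact_force(),1),read_width())
```

```text
bar (array([0.6046731 , 0.00158845]), (54.3, 11.8), np.float64(1.5635397454566489))
116.4 [ 1.  -0.3 -0.3] 0.08528781009865621
```

View pics/f.png

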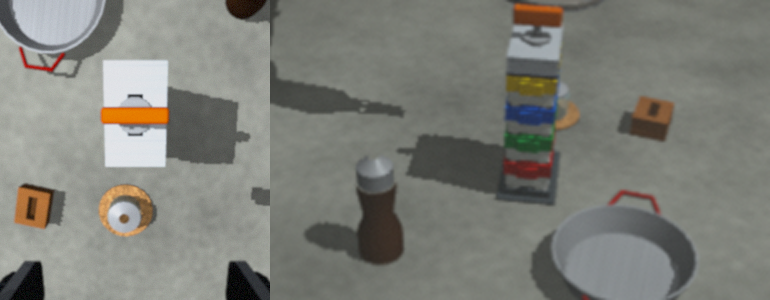

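```bash
python3 -c "
from bench import *
sign_off(); print(read_time())"
```

```text
the job is handed in; nothing more can be done
the job is handed in; nothing more can be done
```

The carrier is packed and I handed the job in at about 116 s of the 210 s allowed; the system gave no verdict.

- **Cellar:** I set it on the mat first. It was knocked off partway through (apparently leaning on the mat's edge), so I picked it up and set it back. My last measurement puts it about 3 mm from the mat's centre, with its lid at 51–54 mm against the 51 mm expected.
- **Stack:** All four tubs were there, stacked red, green, blue, yellow, with the cover on top. Each touched down within 0.8 mm of the expected height.
- **Handle:** The collar met the cover at about the expected height. After the quarter turn the bar measures 90° to the cover's length (the bar's 1.563 rad against about -0.005), less than 1 mm off centre, and released.
- **Checks that disagreed:** The handle's height in the stand came out 7 mm above my first assumption. Its collar rests on top of the stand, so I used the measured height. The circle fit for the cellar's lid right after its first placing was also visibly off, so I judged that placing from the picture. The later fits after the re-placing agreed with each other to about 1 mm.
- **Bystanders:** I did not touch the pan, pepper mill or oil bottle. The pan and mill looked undisturbed in the last picture. I did not re-measure any of the three at the end, and the bottle was not in the last picture.

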